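# Reload the graded wire-spool rack

## Robot

A 6-joint arm with a two-finger parallel gripper is mounted at the origin on a cart in front of the work surface, level with it; the furniture and walls round the work are solid. World frame = base frame: x ahead of the robot, y to its left, z up, the work surface at z = 0. Lengths are in m, angles in rad, forces in N, time in s.
With the tool pointing down it reaches from about 0.3 to 0.875 m from the base axis. Payload 6.4 kg.
Tool frame: the origin (TCP) lies on the front face of the gripper's body, between the roots of the fingers; the fingertips stand 64 mm ahead of it and the grasp point (between the pads) lies 45 mm ahead of it (ctrl.tip_reach is the distance from the TCP to the fingertips, in m); z points along the fingers, y is the line along which they close (so a half turn about z gives the same grasp; the last joint's range is limited). The gripper opens to 88 mm and grips with 3 to 60 N. Pads are 18 mm wide; open, the fingers measure 123 mm over their backs; the gripper's body (75 mm by 187 mm) begins 45 mm behind the grasp point.
Start: joints at [-1.436, 0.181, 1.607, -0, 1.354, -0.206], TCP at [0.192, -0.542, 0.303] pointing down, gripper open.
Joint ranges: [-2.99, 2.99], [-0.89, 2.07], [0.3, 2.58], [-1.14, 4.28], [0, 2.63], [-3.12, 3.12]. Speed limits (rad/s): [2.57, 2.57, 3.01, 3.14, 3.14, 3.14].

## Interface

Orientations are given as a unit quaternion [x, y, z, w].
In Python, from plant import ctrl, eyes, finish_job, finder gives the robot as it stands.
- The arm moves only by the shell command python3 -m pendant 'ROWS' [FORCE]. ROWS is a JSON object whose one key "rows" holds a list of rows, each a list of 7 numbers: the opening, from 0 (shut) to 1 (fully open), then the shift along the tool's x, y, z in m, then the turn, a rotation vector about the tool's x, y, z in degrees. In form: {"rows": [[jaw, dx, dy, dz, rx, ry, rz], ...]}. A call has 1 to 5 rows; each row is the pose to reach, as a shift and turn from the pose commanded when the call began, along the tool's axes at that moment; what a row does not reach only later rows make up. A row lasts 1/10 s, in which the tool goes at most 50 mm and 8.59 degrees, less where a joint would pass 70% of its speed; a pose out of reach is approached as far as the arm can. A call with a gripper value outside its range is refused whole. The fingers move at their own pace and stop on an object; FORCE is the grip in N (left out, the last holds). Time passes only in rows, so rows that repeat a pose let the fingers close. It gives the time, the measured TCP pose, the force, the opening and the grip force at its end, in the units of the state.
- ctrl.sense(): the state, without advancing time (a new reading comes with each control period).
- eyes.snapshot(name): name is "side" or "top" or "wrist"; returns a dict with "img" (420x560x3 uint8, red, green, blue), "K" (3x3 intrinsics, pixels), "R" (3x3) and "t" (3): a world point X has camera coordinates R X + t; the wrist camera has in their place "tool_from_camera" (4x4, takes a point from camera to tool coordinates, whose origin is the TCP and whose axes are the flange's). Camera axes: x right, y down, z forward; pixel columns grow to the right and rows downward; lengths in m; the calibration is good to about 2 mm. A picture is of the moment at which its call begins: read the wrist's pose just before it. There is no depth.
- finish_job(): hands the job in; it is judged then, once.
Trained networks look in a picture, given as the dict that the camera call returned (one of the last four; its "shot" number tells which), for a name from the list of things; names that differ only in an ending like _2 or _b are one class to them, and where a whole thing is asked for, a point or a joint stands for the part that bears it (a point fixed in the world has none). Each returns a list of dicts, best first, with "p" (0 to 1); they miss things now and then, are a little off and sometimes report something else, mostly with a low value. They report only what shows in the picture. A call takes as long as a camera call. They do not tell look-alikes from the thing itself.
- finder.silhouettes(picture, name): "pixels" (420x560 bool, what is visible of it) and "bbox" ([left, top, width, height] in pixels, round what is visible of it).
The state is a dict: "clock": time; "q": joint angles; "joint_vel": joint speeds; "joint_torque": joint torques, N m; "ee_pos": TCP position; "orientation": TCP orientation; "contact_force": force on the tool from outside, world axes, zero at the start; "wrist_torque": the same for the moment, N m; "width": finger opening in m; "finger_force": force on a finger pad.
Only numpy, scipy, OpenCV 4.12 (cv2) and the standard library are available. Lean on these libraries where they do the work, as an engineer would, in place of code of your own. Each camera call takes 0.05 s, during which the arm holds its last target. There are 200 camera calls.

## Task

Put the four copper wire spools back on the pin rack in order of size, each over the pin whose round cork pad is as broad as its own flanges, from the smallest spool at the narrow-pad end to the largest at the other. Each spool must sit right down flat on its pad and be let go. Do not knock over the dropper bottle standing among them.

Things in the scene. Friction and masses are not known exactly. Their poses are not given: they have to be found in the camera images.
- spool_smallest: the smallest of four spools of copper wire: two white flanges 36 mm across, 26 mm high over all, with a bore 24 mm wide right through from top to bottom. It stands loose on the bench on one flange and weighs between 20 and 400 g with its wire. Origin: centre of its underside, z up along the bore. It is round, so any yaw grips it across the flanges.
- spool_second: the second smallest of four spools of copper wire: two white flanges 44 mm across, 30 mm high over all, with a bore 24 mm wide right through from top to bottom. It stands loose on the bench on one flange and weighs between 20 and 400 g with its wire. Origin: centre of its underside, z up along the bore. It is round, so any yaw grips it across the flanges.
- spool_third: the second largest of four spools of copper wire: two white flanges 52 mm across, 34 mm high over all, with a bore 24 mm wide right through from top to bottom. It stands loose on the bench on one flange and weighs between 20 and 400 g with its wire. Origin: centre of its underside, z up along the bore. It is round, so any yaw grips it across the flanges.
- spool_largest: the largest of four spools of copper wire: two white flanges 60 mm across, 38 mm high over all, with a bore 24 mm wide right through from top to bottom. It stands loose on the bench on one flange and weighs between 20 and 400 g with its wire. Origin: centre of its underside, z up along the bore. It is round, so any yaw grips it across the flanges.
- pin_smallest: the rack's steel pin for the smallest spool: 8 mm thick, upright, rising 46 mm above a round cork pad 36 mm across that is as broad as that spool's flange. Origin: foot of the pin, in the middle of the pad's top (19 mm above the bench); z up along the pin, y along the row of pins towards the largest.
- pin_second: the rack's steel pin for the second smallest spool: 8 mm thick, upright, rising 46 mm above a round cork pad 44 mm across that is as broad as that spool's flange. Origin: foot of the pin, in the middle of the pad's top (19 mm above the bench); z up along the pin, y along the row of pins towards the largest.
- pin_third: the rack's steel pin for the second largest spool: 8 mm thick, upright, rising 46 mm above a round cork pad 52 mm across that is as broad as that spool's flange. Origin: foot of the pin, in the middle of the pad's top (19 mm above the bench); z up along the pin, y along the row of pins towards the largest.
- pin_largest: the rack's steel pin for the largest spool: 8 mm thick, upright, rising 46 mm above a round cork pad 60 mm across that is as broad as that spool's flange. Origin: foot of the pin, in the middle of the pad's top (19 mm above the bench); z up along the pin, y along the row of pins towards the largest.
- pin_rack: the rack, fixed to the bench: a pale wooden board 84 mm wide, 248 mm long, 16 mm high, with four 3 mm cork pads and a steel pin in each. Origin: centre of its underside; y runs along the row. The pins stand on its middle line at y = -100 (smallest), -46, +16 and +86 mm (largest), so that neighbouring spools have 14 mm between their flanges. It may lie at any yaw, so either end may be the near one.
- dropper_bottle: a small brown dropper bottle of flux, 33 mm across and 102 mm tall, loose, standing upright among the spools, its axis at least 70 mm from theirs, and taller than they are: mind it with the gripper's body. A flat loose coil of brass wire, 64 mm across and under 10 mm high, also lies among them and is no part of the job. Origin: centre of its underside, z up.
Mind the look-alikes: they are no part of the job. What is shaped like the spool_smallest but black is not meant.

How it is judged:
By the outcome, as a careful person would: the job done as asked, in the order asked, and still so for the second after the job is handed in, with the robot touching nothing.
It also fails if it takes over 106 s, if anything falls off the work surface, if the arm or the gripper's body presses on something with over 40 N, if the wrist force passes 120 N, or if a joint passes its speed limit or range.

## Working session

There is one attempt and no reset: what is moved stays moved. The work goes in short steps, Python scripts to look and compute and a shell command to move; the robot and the scene stay as the last step left them, time stands still between calls to the robot, and variables do not carry over. Pictures are saved under pics/ and viewed, at most 14 in all, crops included, and the job is handed in when it is done.

```bash
ls; mkdir -p pics; python3 - <<'E'
from plant import ctrl, eyes
import cv2
s=ctrl.sense();print(s)
for n in("top","side"):
    p=eyes.snapshot(n);cv2.imwrite(f"pics/{n}0.png",p["img"][:,:,::-1]);print(n,p["K"],p["R"],p["t"],p["shot"])
E
```

```text
pics
{'clock': 0.0, 'q': array([-1.43628915e+00,  1.81541473e-01,  1.60797316e+00,  3.98956739e-05,
        1.35380144e+00, -2.06299301e-01]), 'joint_vel': array([ 1.05855897e-03,  1.03447913e-04,  1.13991078e-03,  3.00313236e-04,
        9.15199866e-05, -1.95688439e-03]), 'joint_torque': array([ 1.80257051e-03, -4.33864117e+01, -3.41854370e+01,  7.01955683e-02,
        3.83393315e-02, -1.25889651e-04]), 'ee_pos': array([ 0.19216176, -0.54150161,  0.30182664]), 'orientation': array([ 9.85516831e-01,  1.69575451e-01,  5.03890591e-05, -8.60453804e-04]), 'contact_force': array([-0.37451661, -0.42095239, -0.53503865]), 'wrist_torque': array([-0.00218817,  0.0454689 ,  0.00200006]), 'finger_force': 0.0, 'width': 0.08838158318061332}
top [[413.96518759   0.         276.44558484]
 [  0.         413.96518759 212.48309855]
 [  0.           0.           1.        ]] [[-0.01655874 -0.99983251 -0.00779455]
 [-0.98905953  0.0175222  -0.1464726 ]
 [ 0.14658465  0.00528387 -0.98918402]] [0.32385846 0.54793472 1.20139818] 1
side [[449.44952723   0.         280.92609549]
 [  0.         449.44952723 213.23433889]
 [  0.           0.           1.        ]] [[-0.80034202 -0.59953174 -0.003786  ]
 [-0.34507368  0.46580008 -0.814834  ]
 [ 0.49028237 -0.65083944 -0.579682  ]] [0.65143084 0.09222974 1.15358686] 2
```

View pics/top0.png

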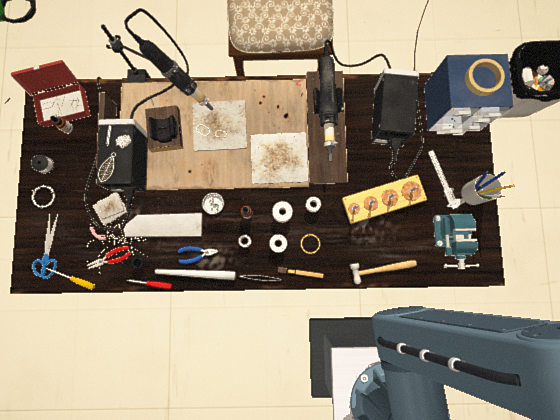

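View pics/side0.png

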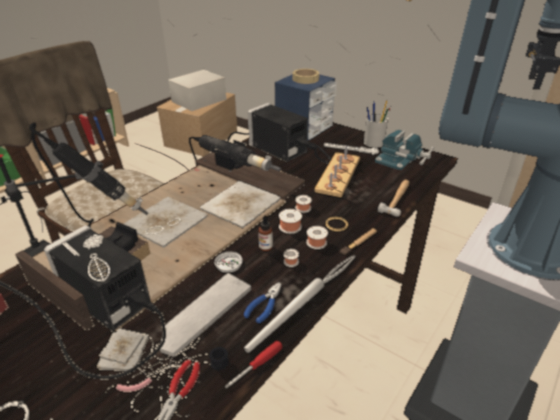

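```bash
cat > h.py <<'E'
from plant import ctrl, eyes, finder
import numpy as np, cv2
from scipy.optimize import least_squares
from scipy.spatial.transform import Rotation as Rn
DIM={'spool_smallest':(.036,.026),'spool_second':(.044,.030),'spool_third':(.052,.034),'spool_largest':(.060,.038),'dropper_bottle':(.033,.102)}
def shot(n):
    s=ctrl.sense(); p=eyes.snapshot(n)
    if n=='wrist':
        T=np.eye(4);T[:3,:3]=Rn.from_quat(s['orientation']).as_matrix();T[:3,3]=s['ee_pos']
        C=np.linalg.inv(T@np.array(p['tool_from_camera']));p['R2'],p['t2']=C[:3,:3],C[:3,3]
    else: p['R2'],p['t2']=np.array(p['R']),np.array(p['t'])
    return p
def proj(p,X):
    c=np.asarray(X)@p['R2'].T+p['t2']; u=c@np.array(p['K']).T
    return u[:,:2]/u[:,2:]
def ray(p,uv,z):
    d=p['R2'].T@np.linalg.inv(p['K'])@np.array([*uv,1.]);o=-p['R2'].T@p['t2']
    return o+d*(z-o[2])/d[2]
A=np.linspace(0,2*np.pi,60)
def cyl(x,d,h):
    r=np.c_[np.cos(A),np.sin(A),0*A]*[d/2,d/2,1]
    return np.r_[r,r+[0,0,h]]+x
def box(p,x,d,h):
    u=proj(p,cyl(x,d,h));return np.r_[u.min(0),u.max(0)]
def locate(obs,d,h,x0):
    f=lambda x:np.concatenate([box(p,x,d,h)-b for p,b in obs])
    r=least_squares(f,x0,loss='soft_l1');return r.x,np.abs(r.fun).max()
E
python3 - <<'E'
from h import *
t=shot('top');s=shot('side')
for n in ['spool_smallest','spool_second','spool_third','spool_largest','pin_smallest','pin_second','pin_third','pin_largest','pin_rack','dropper_bottle']:
    print(n)
    for nm,p in(('top',t),('side',s)):
        for d in finder.silhouettes(p,n)[:4]:
            b=d['bbox'];c=(b[0]+b[2]/2,b[1]+b[3]/2)
            print('  ',nm,round(d['p'],2),list(b),np.round(ray(p,c,.015),3)[:2])
E
```

```text
spool_smallest
   top 0.7 [131.8, 255.1, 14.1, 15.8] [0.41  0.733]
   top 0.58 [240.1, 233.8, 11.5, 14.1] [0.472 0.409]
   side 0.71 [206.4, 347.7, 21.7, 21.4] [0.415 0.738]
   side 0.64 [285.5, 247.4, 12.4, 20.3] [0.472 0.412]
spool_second
   side 0.7 [294.0, 198.4, 17.2, 17.6] [0.574 0.217]
spool_third
   top 0.78 [267.1, 236.9, 17.7, 16.7] [0.457 0.318]
   side 0.6 [305.8, 226.1, 24.1, 22.8] [0.463 0.307]
spool_largest
   top 0.55 [270.5, 202.7, 22.5, 20.6] [0.555 0.298]
   side 0.74 [279.0, 208.1, 20.7, 26.2] [0.565 0.294]
   side 0.47 [313.8, 149.6, 45.3, 50.6] [0.59  0.003]
pin_smallest
   side 0.5 [329.0, 176.2, 3.4, 8.8] [0.587 0.044]
pin_second
   side 0.55 [297.7, 199.0, 13.6, 14.6] [0.572 0.21 ]
pin_third
pin_largest
pin_rack
   top 0.93 [343.1, 173.1, 81.0, 50.4] [ 0.596 -0.016]
   side 0.79 [315.1, 148.8, 42.0, 48.9] [ 0.597 -0.005]
dropper_bottle
   top 0.62 [240.0, 205.4, 11.4, 15.5] [0.557 0.409]
   side 0.77 [259.0, 216.1, 14.1, 38.4] [0.578 0.381]
```

```bash
cat > go.py <<'E'
# usage: go.py x y z [yaw_deg of tool y axis]
from h import *
import sys
def go(x,y,z,yaw=None):
    s=ctrl.sense();M=Rn.from_quat(s['orientation']).as_matrix()
    d=M.T@(np.array([x,y,z])-s['ee_pos'])
    out='shift %s mm'%np.round(d*1e3,1)
    # tilt correction + yaw: target rotation with z down
    ty=np.degrees(np.arctan2(M[1,1],M[0,1]))
    if yaw is None: yaw=ty
    yaw=ty+(yaw-ty+90)%180-90
    a=np.radians(yaw);Y=np.array([np.cos(a),np.sin(a),0]);Z=np.array([0,0,-1.]);T=np.c_[np.cross(Y,Z),Y,Z]
    rv=Rn.from_matrix(M.T@T).as_rotvec(degrees=True)
    print(out,'turn',np.round(rv,2),'yaw',round(ty,1),'->',round(yaw,1),'dist',round(np.linalg.norm(d),3),'t',round(float(s['clock']),2),'q6',round(s['q'][5],2))
if __name__=='__main__': go(*map(float,sys.argv[1:]))
E
python3 go.py .56 -.02 .36; python3 go.py .50 .30 .36;python3 -c "
from h import *
p=shot('wrist');print(p['K'],np.round(p['tool_from_camera'],3))"
```

```text
shift [ 521.1 -369.   -57.3] mm turn [-0. -0. -0.] yaw -70.5 -> -70.5 dist 0.641 t 1.2 q6 -0.21
shift [ 571.5 -690.6  -57.2] mm turn [-0. -0. -0.] yaw -70.5 -> -70.5 dist 0.898 t 1.2 q6 -0.21
[[345.68133067   0.         274.505403  ]
 [  0.         345.68133067 211.4868934 ]
 [  0.           0.           1.        ]] [[-0.    -0.963 -0.268  0.068]
 [ 1.    -0.     0.    -0.   ]
 [-0.    -0.268  0.963 -0.082]
 [ 0.     0.     0.     1.   ]]
```

```bash
python3 -m pendant '{"rows":[[1,0.19,-0.155,-0.04,0,0,0],[1,0.19,-0.155,-0.04,0,0,0],[1,0.19,-0.155,-0.04,0,0,0],[1,0.19,-0.155,-0.04,0,0,0],[1,0.19,-0.155,-0.04,0,0,0]]}'; python3 go.py .52 0 .36
```

```text
clock: 1.75
ee_pos: [0.3201, -0.3305, 0.3432]
orientation: [0.986, 0.169, 0.0, 0.0]
contact_force: [0.6, -0.6, 0.2]
width: 0.088
finger_force: 0.0
shift [ 298.8 -244.8  -16.9] mm turn [ 0.03 -0.02  0.  ] yaw -70.5 -> -70.5 dist 0.387 t 1.75 q6 0.17
```

```bash
python3 -m pendant '{"rows":[[1,0.19,-0.155,-0.01,0,0,0],[1,0.19,-0.155,-0.01,0,0,0],[1,0.19,-0.155,-0.01,0,0,0],[1,0.19,-0.155,-0.01,0,0,0],[1,0.19,-0.155,-0.01,0,0,0]]}'; python3 go.py .52 0 .36
```

```text
clock: 2.25
ee_pos: [0.4475, -0.1206, 0.3532]
orientation: [0.985, 0.17, 0.0, 0.0]
contact_force: [0.1, -1.3, 0.1]
width: 0.0878
finger_force: 0.0
shift [108.7 -89.3  -6.7] mm turn [ 0.05 -0.05  0.  ] yaw -70.4 -> -70.4 dist 0.141 t 2.25 q6 0.71
```

```bash
python3 -m pendant '{"rows":[[1,0.109,-0.089,-0.007,0,0,0],[1,0.109,-0.089,-0.007,0,0,0],[1,0.109,-0.089,-0.007,0,0,0],[1,0.109,-0.089,-0.007,0,0,0]]}'; python3 - <<'E'
from h import *
p=shot('wrist');cv2.imwrite('pics/w1.png',p['img'][:,:,::-1])
import pickle;pickle.dump(p,open('w1.pkl','wb'))
for n in ['pin_rack','pin_smallest','pin_second','pin_third','pin_largest']:
    for d in finder.silhouettes(p,n)[:2]: print(n,round(d['p'],2),d['bbox'])
E
python3 go.py .48 .29 .36
```

```text
clock: 2.65
ee_pos: [0.5212, 0.0015, 0.36]
orientation: [0.985, 0.172, 0.001, -0.001]
contact_force: [-1.2, -0.2, -0.1]
width: 0.0881
finger_force: 0.0
pin_rack 0.94 [207.6, 73.7, 211.5, 88.9]
pin_second 0.62 [266.8, 113.4, 14.2, 10.2]
pin_third 0.73 [322.2, 114.0, 12.4, 12.9]
pin_largest 0.6 [377.2, 120.5, 23.5, 9.8]
pin_largest 0.24 [217.9, 109.6, 17.7, 11.8]
shift [  60.5 -290.    -0.4] mm turn [ 0.01  0.01 -0.  ] yaw -70.6 -> -70.6 dist 0.296 t 2.95 q6 1.0
```

View pics/w1.png

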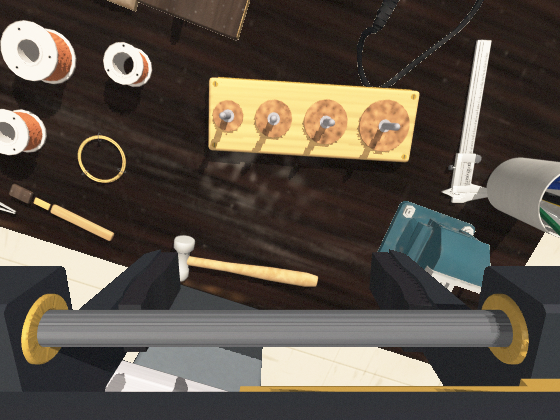

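```bash
python3 -m pendant '{"rows":[[1,0.05,-0.24,0,0,0,0],[1,0.05,-0.24,0,0,0,0],[1,0.05,-0.24,0,0,0,0],[1,0.05,-0.24,0,0,0,0],[1,0.05,-0.24,0,0,0,0]]}' >/dev/null
cat >> h.py <<'E'
TH=np.linspace(0,2*np.pi,24,endpoint=False);DD=np.c_[np.cos(TH),np.sin(TH)]
def sup(P): return (DD@P.T).max(1)
def msup(m):
    v,u=np.nonzero(m);return sup(np.c_[u,v]+0.)+.5*np.abs(DD).sum(1)-.5*np.abs(DD).sum(1)
def rackpts(x):
    B=np.array([[a*.042,b*.124,c] for a in(1,-1) for b in(1,-1) for c in(0,.016)])
    P=np.array([[0,y,.065] for y in(-.1,-.046,.016,.086)])
    Q=np.r_[B,P];c,s=np.cos(x[3]),np.sin(x[3])
    return Q@np.array([[c,-s,0],[s,c,0],[0,0,1]]).T+x[:3]
def fit(obs,model,x0):
    f=lambda x:np.concatenate([sup(proj(p,model(x)))-m for p,m in obs])
    r=least_squares(f,x0,loss='soft_l1',f_scale=1.);return r.x,np.sqrt((r.fun**2).mean())
E
python3 - <<'E'
from h import *
import pickle
W1=pickle.load(open('w1.pkl','rb'))
W2=shot('wrist');cv2.imwrite('pics/w2.png',W2['img'][:,:,::-1]);pickle.dump(W2,open('w2.pkl','wb'))
print(ctrl.sense()['ee_pos'])
for n in list(DIM)+['pin_rack']:
    for d in finder.silhouettes(W2,n)[:3]:
        b=d['bbox'];print(n,round(d['p'],2),b,np.round(ray(W2,(b[0]+b[2]/2,b[1]+b[3]/2),.015),3)[:2])
E
```

```text
[0.48469276 0.24663945 0.36007691]
spool_smallest 0.85 [112.4, 122.8, 45.4, 27.1] [0.472 0.415]
spool_second 0.68 [309.9, 87.9, 42.3, 40.0] [0.581 0.204]
spool_third 0.56 [193.2, 149.9, 43.5, 46.6] [0.461 0.311]
spool_largest 0.75 [222.2, 70.1, 52.0, 58.0] [0.558 0.299]
dropper_bottle 0.77 [123.8, 43.4, 55.5, 37.1] [0.56  0.417]
pin_rack 0.94 [397.4, 116.4, 161.9, 79.8] [0.588 0.012]
```

View pics/w2.png

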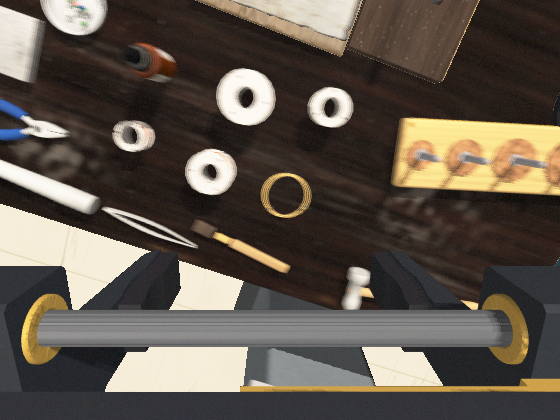

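```bash
python3 -m pendant '{"rows":[[1,0,0,0,0,0,0],[1,0,0,0,0,0,0]]}' >/dev/null
cat > look.py <<'E'
from h import *
import pickle,sys
n=sys.argv[1];W=shot('wrist')
for k in list(DIM)+['pin_rack']:
    D=[d for d in finder.silhouettes(W,k)[:3] if d['p']>.4]
    W[k]=D; print(k,[(round(d['p'],2),d['bbox']) for d in D])
pickle.dump(W,open(n+'.pkl','wb'));cv2.imwrite(f'pics/{n}.png',W['img'][:,:,::-1]);print(ctrl.sense()['ee_pos'])
E
python3 look.py w3
python3 -m pendant '{"rows":[[1,-0.06,-0.1,0,0,0,0],[1,-0.06,-0.1,0,0,0,0],[1,-0.06,-0.1,0,0,0,0],[1,-0.06,-0.1,0,0,0,0],[1,-0.06,-0.1,0,0,0,0]]}' >/dev/null
python3 look.py w4
cat > est.py <<'E'
from h import *
import pickle,sys
V=[pickle.load(open(f+'.pkl','rb')) for f in sys.argv[1:]]
X0={'spool_smallest':(.472,.412,0),'spool_second':(.58,.205,0),'spool_third':(.46,.312,0),'spool_largest':(.558,.296,0),'dropper_bottle':(.565,.4,0)}
for k,(d,h) in DIM.items():
    obs=[]
    for p in V:
        for D in p[k]:
            b=D['bbox'];c=np.array([b[0]+b[2]/2,b[1]+b[3]/2])
            if np.linalg.norm(c-proj(p,[np.add(X0[k],[0,0,h/2])])[0])<25 and b[0]>2: obs.append((p,msup(D['pixels'])));break
    x,e=fit(obs,lambda x:cyl(x,d,h),X0[k]); print(k,len(obs),np.round(x*1e3,1),'rms px',round(e,2),[np.round(fit([o],lambda x:cyl(np.r_[x,0],d,h),X0[k][:2])[0]*1e3,1) for o in obs])
E
python3 est.py w3 w4
```

```text
spool_smallest [(0.7, [110.8, 121.8, 42.2, 28.3])]
spool_second [(0.79, [309.7, 87.8, 40.4, 41.0])]
spool_third [(0.64, [191.1, 149.2, 42.4, 47.0])]
spool_largest [(0.74, [223.0, 69.2, 49.6, 54.2])]
dropper_bottle [(0.84, [122.0, 44.6, 54.2, 37.0])]
pin_rack [(0.7, [393.4, 116.1, 166.6, 81.2])]
[0.48664911 0.24041649 0.35972827]
spool_smallest [(0.65, [194.0, 66.1, 42.0, 32.8])]
spool_second [(0.78, [396.4, 30.5, 50.1, 47.0])]
spool_third [(0.86, [274.7, 97.8, 43.2, 47.1])]
spool_largest [(0.97, [310.8, 7.6, 55.1, 65.5])]
dropper_bottle [(0.74, [226.5, 1.0, 36.1, 25.6]), (0.62, [552.4, 102.3, 7.1, 10.5])]
pin_rack []
[0.39722071 0.31416358 0.35956853]
spool_smallest 2 [472.2 414.1  -3. ] rms px 0.78 [array([472.6, 413.6]), array([472.2, 413.2])]
spool_second 2 [581.5 201.9  -2.3] rms px 0.52 [array([581.1, 202.3]), array([581.1, 202.6])]
spool_third 2 [462.8 311.7  -3.3] rms px 0.62 [array([463. , 311.7]), array([463. , 311.6])]
spool_largest 2 [559.4 297.8  -4.4] rms px 0.77 [array([558.6, 297.7]), array([558.7, 297.8])]
dropper_bottle 2 [559.5 414.7 -58.7] rms px 8.14 [array([556.9, 392.5]), array([535.2, 392.2])]
```

```bash
python3 - <<'E'
from h import *
import pickle
p=pickle.load(open('w1.pkl','rb'));hsv=cv2.cvtColor(p['img'],cv2.COLOR_RGB2HSV)
m=cv2.inRange(hsv,(18,70,120),(36,255,255));m[170:]=0;m[:,:190]=0;m[:,440:]=0;m[:60]=0
n,l,s,_=cv2.connectedComponentsWithStats(m);m=l==1+s[1:,4].argmax();v,u=np.nonzero(m);print(u.min(),u.max(),v.min(),v.max())
obs=[(p,msup(m))]
for x0 in [(.6,-.01,0,np.radians(-160)),(.6,-.01,0,np.radians(200-15))]:
    print([ (np.round(x,4),np.degrees(x[-1]),e) for x,e in [fit(obs,lambda x:rackpts(x),x0),fit(obs,lambda x:rackpts(np.r_[x[:2],0,x[2]]),(x0[0],x0[1],x0[3]))]])
x,_=fit(obs,lambda x:rackpts(np.r_[x[:2],0,x[2]]),(.6,-.01,np.radians(-160)))
Q=rackpts(np.r_[x[:2],0,x[2]])[-4:];print('pins tops',np.round(Q,4),proj(p,Q).round(),proj(p,Q-[0,0,.046]).round())
E
```

```text
208 418 77 161
[(array([ 0.5952, -0.0192, -0.0111, -2.8582]), np.float64(-163.7628382142196), np.float64(0.5218214091582641)), (array([ 0.594 , -0.0185, -2.8574]), np.float64(-163.71849735442106), np.float64(2.340448707728178))]
[(array([ 0.5952, -0.0192, -0.0111,  3.425 ]), np.float64(196.23716178742384), np.float64(0.5218214089156796)), (array([ 0.594 , -0.0185,  3.4258]), np.float64(196.2814830220712), np.float64(2.3404494537514235))]
pins tops [[ 0.566   0.0775  0.065 ]
 [ 0.5811  0.0257  0.065 ]
 [ 0.5985 -0.0338  0.065 ]
 [ 0.6181 -0.101   0.065 ]] [[221. 116.]
 [273. 119.]
 [331. 123.]
 [397. 127.]] [[227. 116.]
 [273. 119.]
 [325. 122.]
 [384. 126.]]
```

```bash
python3 - <<'E'
from h import *
import pickle
p=pickle.load(open('w3.pkl','rb'))
for n,uv,z in[('boardcorner',(440,82),.02),('boardcorner lightwood',(343,54),.02),('coil',(286,195),.003),('board left',(200,2),.02)]: print(n,ray(p,uv,z).round(3))
c=cv2.resize(p['img'][20:220,90:370],None,fx=2.8,fy=2.8,interpolation=cv2.INTER_CUBIC);cv2.imwrite('pics/c3.png',c[:,:,::-1])
E
python3 go.py .472 .4135 .2 90
```

```text
boardcorner [0.649 0.095 0.02 ]
boardcorner lightwood [0.64  0.211 0.02 ]
coil [0.462 0.215 0.003]
board left [0.636 0.378 0.02 ]
shift [103.6 -68.8 159.5] mm turn [ 0.    0.02 19.45] yaw -70.5 -> -90.0 dist 0.202 t 5.2 q6 1.67
```

View pics/c3.png

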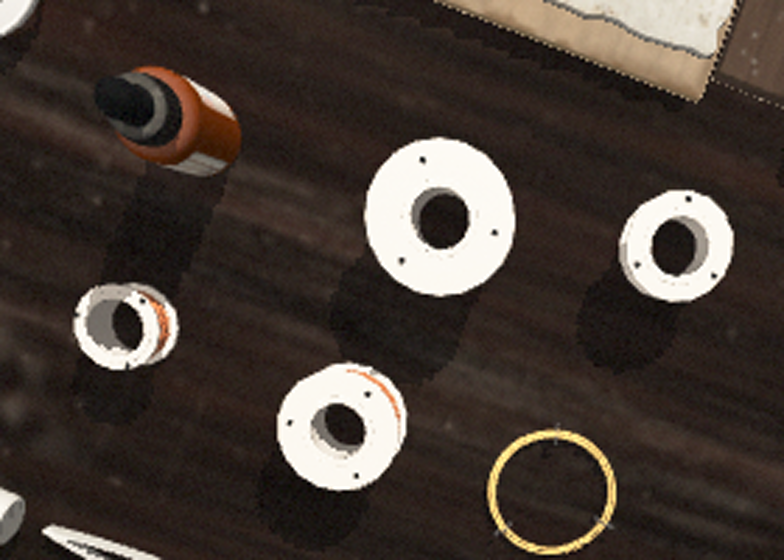

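```bash
python3 -m pendant '{"rows":[[1,0.104,-0.069,0.15,0,0,19.5],[1,0.104,-0.069,0.15,0,0,19.5],[1,0.104,-0.069,0.15,0,0,19.5],[1,0.104,-0.069,0.15,0,0,19.5],[1,0.104,-0.069,0.15,0,0,19.5]]}' 15; python3 -m pendant '{"rows":[[1,0,0,0,0,0,0],[1,0,0,0,0,0,0]]}' >/dev/null;python3 go.py .472 .4135 .069 -90;python3 look.py w5; python3 est.py w3 w5
```

```text
clock: 5.7
ee_pos: [0.4702, 0.414, 0.2006]
orientation: [1.0, 0.0, -0.006, 0.003]
contact_force: [-0.4, -0.7, -0.2]
width: 0.088
finger_force: 0.0
shift [ -0.6   1.  142.8] mm turn [-0.08 -0.14  0.01] yaw -90.0 -> -90.0 dist 0.143 t 5.9 q6 2.1
spool_smallest [(0.6, [249.7, 175.1, 51.0, 49.5]), (0.44, [383.3, 41.4, 102.3, 92.1])]
spool_second [(0.97, [513.9, 30.6, 44.7, 64.0]), (0.45, [252.0, 175.6, 48.1, 48.7])]
spool_third [(0.81, [361.5, 176.9, 75.5, 74.2])]
spool_largest [(0.9, [384.1, 41.7, 101.1, 93.1])]
dropper_bottle [(0.59, [261.8, 59.8, 53.4, 53.0])]
pin_rack []
[0.47180234 0.41440982 0.21115937]
spool_smallest 2 [472.1 413.7  -2.5] rms px 0.91 [array([472.6, 413.6]), array([472.6, 413.5])]
spool_second 2 [582.7 196.4 -33.7] rms px 7.62 [array([581.1, 202.3]), array([576.3, 223.9])]
spool_third 2 [462.7 311.6  -1.1] rms px 0.63 [array([463. , 311.7]), array([462.9, 311.9])]
spool_largest 2 [559.  297.3  -0.7] rms px 0.74 [array([558.6, 297.7]), array([558.9, 297.5])]
dropper_bottle 2 [558.  406.7 -38.7] rms px 3.59 [array([556.9, 392.5]), array([552.3, 407.6])]
```

```bash
python3 -m pendant '{"rows":[[1,0,0.001,0.05,0,0,0],[1,0,0.001,0.1,0,0,0],[1,0,0.001,0.125,0,0,0],[1,0,0.001,0.142,0,0,0],[1,0,0.001,0.142,0,0,0]]}' 30; python3 -m pendant '{"rows":[[0,0,0,0,0,0,0],[0,0,0,0,0,0,0],[0,0,0,0,0,0,0],[0,0,0,0,0,0,0],[0,0,0,0,0,0,0]]}' 30
```

```text
clock: 6.75
ee_pos: [0.4717, 0.4134, 0.0669]
orientation: [1.0, 0.0, -0.0, 0.0]
contact_force: [-0.4, -0.1, -0.2]
width: 0.0882
finger_force: 0.0
clock: 7.25
ee_pos: [0.4718, 0.4135, 0.0682]
orientation: [1.0, 0.0, 0.0, -0.0]
contact_force: [0.7, -0.4, -1.3]
width: 0.0504
finger_force: 0.0
```

```bash
python3 -m pendant '{"rows":[[0,0,0,0,0,0,0],[0,0,0,0,0,0,0],[0,0,0,0,0,0,0],[0,0,0,0,0,0,0],[0,0,0,0,0,0,0]]}' 30;python3 -m pendant '{"rows":[[0,0,0,-0.03,0,0,0],[0,0,0,-0.08,0,0,0],[0,0,0,-0.1,0,0,0],[0,0,0,-0.1,0,0,0]]}'; python3 go.py .566 .0775 .17 16.3
```

```text
clock: 7.75
ee_pos: [0.4716, 0.4135, 0.0678]
orientation: [1.0, 0.0, -0.0, 0.0]
contact_force: [-0.8, -0.4, 1.5]
width: 0.0354
finger_force: 30.0
clock: 8.15
ee_pos: [0.4736, 0.4148, 0.172]
orientation: [1.0, 0.0, 0.003, -0.002]
contact_force: [-0.8, -0.3, -0.8]
width: 0.0357
finger_force: 30.0
shift [ 92.1 337.3   1.3] mm turn [-0.44 -0.18 73.73] yaw -90.0 -> -163.7 dist 0.35 t 8.15 q6 2.1
```

```bash
python3 -m pendant '{"rows":[[0,0.092,0.337,0,0,0,74],[0,0.092,0.337,0,0,0,74],[0,0.092,0.337,0,0,0,74],[0,0.092,0.337,0,0,0,74],[0,0.092,0.337,0,0,0,74]]}'; python3 go.py .53 .10 .17 16.3
```

```text
clock: 8.65
ee_pos: [0.5368, 0.1704, 0.166]
orientation: [0.93, -0.369, -0.001, 0.001]
contact_force: [0.7, 0.1, -0.4]
width: 0.0355
finger_force: 30.0
shift [43.3 55.9 -4. ] mm turn [ 0.12  0.06 30.42] yaw -133.3 -> -163.7 dist 0.071 t 8.65 q6 2.42
```

```bash
python3 -m pendant '{"rows":[[0,0.045,0.055,-0.06,0,0,30.4],[0,0.045,0.055,-0.06,0,0,30.4],[0,0.045,0.055,-0.06,0,0,30.4],[0,0.045,0.055,-0.06,0,0,30.4],[0,0.045,0.055,-0.06,0,0,30.4]]}' >/dev/null; python3 -m pendant '{"rows":[[0,0,0,0,0,0,0]]}'; python3 look.py w6; python3 go.py .566 .0775 .15 16.3
```

```text
clock: 9.25
ee_pos: [0.5324, 0.1015, 0.2264]
orientation: [0.803, -0.596, -0.001, 0.001]
contact_force: [-0.2, 0.7, -0.6]
width: 0.0359
finger_force: 30.0
spool_smallest [(0.76, [225.9, 228.5, 94.3, 79.5])]
spool_second [(0.64, [172.0, 256.7, 26.8, 32.9])]
spool_third [(0.8, [258.1, 372.5, 39.7, 16.4])]
spool_largest [(0.58, [192.4, 351.5, 32.8, 33.6])]
dropper_bottle []
pin_rack [(0.66, [184.5, 0.0, 111.1, 187.2])]
[0.5329852  0.10157816 0.22755592]
shift [ 32.6 -24.7  77.5] mm turn [0.01 0.   0.4 ] yaw -163.3 -> -163.7 dist 0.088 t 9.6 q6 2.82
```

View pics/w6.png

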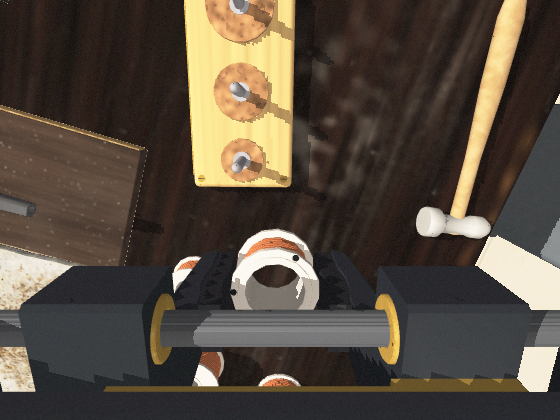

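```bash
python3 - <<'E'
from h import *
import pickle
p=pickle.load(open('w6.pkl','rb'))
for uv in[(244,161),(242,92.5)]: print(uv,ray(p,uv,.019).round(4))
hsv=cv2.cvtColor(p['img'],cv2.COLOR_RGB2HSV)
for c in((205,100),(255,100),(288,100)): print(hsv[c[1],c[0]])
m=cv2.inRange(hsv,(18,70,120),(36,255,255));m[195:]=0;m[:,:180]=0;m[:,310:]=0
n,l,s,_=cv2.connectedComponentsWithStats(m);m=l==1+s[1:,4].argmax();v,u=np.nonzero(m);print(u.min(),u.max(),v.max())
ms=msup(m);keep=(DD[:,1]>-.05)   # ignore upward (clipped)
# line edges: fit using left/right edge at rows
def res(x):
    Q=rackpts(np.r_[x[:2],0,x[2]])[:8]; r=[]
    hull=cv2.convexHull(proj(p,Q).astype(np.float32))[:,0]
    im=np.zeros((420*4,560*4),np.uint8);cv2.fillConvexPoly(im,np.round(hull*4).astype(int),1)
    for row in range(20,170,15):
        c=np.nonzero(im[row*4+2])[0]; cc=np.nonzero(m[row])[0]
        r+=[c.min()/4-cc.min(),c.max()/4-cc.max()]
    for col in range(205,285,10):
        r.append(np.nonzero(im[:,col*4+2])[0].max()/4-np.nonzero(m[:,col])[0].max())
    return r
r=least_squares(res,(.594,-.0185,-2.8574),loss='soft_l1',diff_step=2e-3);x=r.x
print(x,np.degrees(x[2]),np.sqrt(np.mean(r.fun**2)))
print(rackpts(np.r_[x[:2],0,x[2]])[-4:].round(4))
E
```

```text
(244, 161) [0.5651 0.0781 0.019 ]
(242, 92.5) [0.581  0.0263 0.019 ]
[ 24 103 253]
[ 14 133 123]
[ 24 106 252]
184 294 186
[ 0.59535853 -0.01764397 -2.85743145] -163.71876228433948 1.402325874090205
[[ 0.5673  0.0783  0.065 ]
 [ 0.5825  0.0265  0.065 ]
 [ 0.5998 -0.033   0.065 ]
 [ 0.6195 -0.1002  0.065 ]]
```

```bash
python3 -m pendant '{"rows":[[0,0.0325,-0.025,0.04,0,0,0.4],[0,0.0325,-0.025,0.068,0,0,0.4],[0,0.0325,-0.025,0.068,0,0,0.4],[0,0.0325,-0.025,0.068,0,0,0.4]]}'; python3 go.py .5662 .078 .087 16.3
```

```text
clock: 10.0
ee_pos: [0.5657, 0.0776, 0.1595]
orientation: [0.8, -0.6, -0.001, 0.001]
contact_force: [-0.4, 0.7, 0.1]
width: 0.0356
finger_force: 30.0
shift [-0.2 -0.8 72.5] mm turn [ 0.12  0.05 -0.04] yaw -163.7 -> -163.7 dist 0.072 t 10.0 q6 2.79
```

```bash
python3 -m pendant '{"rows":[[0,0,0,0.04,0,0,0],[0,0,0,0.06,0,0,0],[0,0,0,0.07,0,0,0],[0,0,0,0.073,0,0,0],[0,0,0,0.073,0,0,0]]}'
```

```text
clock: 10.5
ee_pos: [0.5671, 0.0776, 0.0881]
orientation: [0.8, -0.6, 0.001, -0.001]
contact_force: [0.9, -0.5, -0.3]
width: 0.0358
finger_force: 30.0
```

```bash
python3 -m pendant '{"rows":[[0,0,0,0.001,0,0,0],[0,0,0,0.002,0,0,0],[0,0,0,0.002,0,0,0]]}'; python3 -m pendant '{"rows":[[0.6,0,0,0,0,0,0],[0.6,0,0,0,0,0,0],[0.6,0,0,0,0,0,0],[0.6,0,0,0,0,0,0]]}'
```

```text
clock: 10.8
ee_pos: [0.5675, 0.0774, 0.0867]
orientation: [0.8, -0.6, 0.001, -0.001]
contact_force: [-1.8, 0.4, 7.3]
width: 0.0362
finger_force: 30.0
clock: 11.2
ee_pos: [0.5662, 0.0774, 0.0847]
orientation: [0.8, -0.6, -0.0, 0.0]
contact_force: [-0.5, -0.3, -0.5]
width: 0.0531
finger_force: 0.0
```

```bash
python3 -m pendant '{"rows":[[0.65,0,0,-0.04,0,0,0],[0.65,0,0,-0.09,0,0,0],[0.7,0,0,-0.09,0,0,0]]}'; python3 go.py .5813 .2023 .16 -110
```

```text
clock: 11.5
ee_pos: [0.5704, 0.0772, 0.1816]
orientation: [0.8, -0.6, 0.005, -0.003]
contact_force: [0.3, -0.7, 0.5]
width: 0.061
finger_force: 0.0
shift [-117.1  -45.3   21.6] mm turn [ -0.48  -0.52 -53.73] yaw -163.7 -> -110.0 dist 0.127 t 11.5 q6 2.79
```

```bash
python3 -m pendant '{"rows":[[0.75,-0.116,-0.049,0,0,0,-53.7],[0.75,-0.116,-0.049,0,0,0,-53.7],[0.75,-0.116,-0.049,0,0,0,-53.7],[0.75,-0.116,-0.049,0,0,0,-53.7],[0.75,-0.116,-0.049,0,0,0,-53.7]]}' >/dev/null;  python3 -m pendant '{"rows":[[0.75,0,0,0.02,0,0,-10.8],[0.75,0,0,0.02,0,0,-10.8],[0.75,0,0,0.02,0,0,-10.8]]}'; python3 look.py w7; python3 go.py .5813 .2023 .069 -110; sed -i 's/(.58,.205,0)/(.5813,.2023,0)/' est.py; python3 est.py w3 w4 w7
```

```text
clock: 12.3
ee_pos: [0.5802, 0.2024, 0.1533]
orientation: [0.985, -0.173, -0.001, 0.0]
contact_force: [0.2, -0.4, 0.6]
width: 0.0661
finger_force: 0.0
spool_smallest [(0.96, [437.6, 146.1, 90.3, 66.3])]
spool_second [(0.88, [237.1, 183.5, 69.1, 74.0])]
spool_third [(0.75, [164.6, 359.6, 61.5, 32.3])]
spool_largest [(0.57, [110.6, 244.5, 91.2, 61.8])]
dropper_bottle []
pin_rack [(0.89, [394.3, 22.9, 165.7, 219.8])]
[0.58108481 0.20247573 0.15504914]
shift [ 0.2  0.1 86. ] mm turn [-0.02 -0.03 -0.  ] yaw -110.0 -> -110.0 dist 0.086 t 12.65 q6 2.06
spool_smallest 2 [472.2 414.1  -3. ] rms px 0.78 [array([472.6, 413.6]), array([472.2, 413.2])]
spool_second 3 [581.1 202.5  -1. ] rms px 0.75 [array([581.1, 202.3]), array([581.1, 202.6]), array([581.1, 202.7])]
spool_third 2 [462.8 311.7  -3.3] rms px 0.62 [array([463. , 311.7]), array([463. , 311.6])]
spool_largest 3 [561.2 297.8 -18. ] rms px 6.75 [array([558.6, 297.7]), array([558.7, 297.8]), array([562.2, 291.4])]
dropper_bottle 2 [559.5 414.7 -58.7] rms px 8.14 [array([556.9, 392.5]), array([535.2, 392.2])]
```

```bash
python3 -m pendant '{"rows":[[0.75,0,0,0.045,0,0,0],[0.75,0,0,0.075,0,0,0],[0.75,0,0,0.086,0,0,0],[0.75,0,0,0.086,0,0,0],[0,0,0,0.086,0,0,0]]}' 30 >/dev/null; python3 -m pendant '{"rows":[[0,0,0,0,0,0,0],[0,0,0,0,0,0,0],[0,0,0,0,0,0,0],[0,0,0,0,0,0,0],[0,0,0,0,0,0,0]]}' 30;python3 -m pendant '{"rows":[[0,0,0,-0.03,0,0,0],[0,0,0,-0.08,0,0,0],[0,0,0,-0.11,0,0,0],[0,0,0,-0.11,0,0,0]]}'; python3 go.py .5818 .0263 .18 16.3
```

```text
clock: 13.65
ee_pos: [0.582, 0.2027, 0.0705]
orientation: [0.985, -0.173, 0.001, -0.0]
contact_force: [-0.7, -0.1, 6.9]
width: 0.0433
finger_force: 30.0
clock: 14.05
ee_pos: [0.5839, 0.2031, 0.1848]
orientation: [0.985, -0.173, 0.005, -0.002]
contact_force: [0.9, 0.6, -0.9]
width: 0.043
finger_force: 30.0
shift [ 58.3 166.9   4.5] mm turn [-0.5  -0.35 53.74] yaw -110.0 -> -163.7 dist 0.177 t 14.05 q6 2.06
```

```bash
python3 -m pendant '{"rows":[[0,0.06,0.165,0,0,0,53.7],[0,0.06,0.165,0,0,0,53.7],[0,0.06,0.165,0,0,0,53.7],[0,0.06,0.165,0,0,0,53.7],[0,0.06,0.165,0,0,0,53.7]]}' >/dev/null;  python3 -m pendant '{"rows":[[0,0,0,0.015,0,0,10.8],[0,0,0,0.015,0,0,10.8],[0,0,0,0.015,0,0,10.8]]}'; python3 look.py w8;python3 go.py .5818 .0263 .089 16.3
```

```text
clock: 14.85
ee_pos: [0.5799, 0.0269, 0.1621]
orientation: [0.8, -0.6, -0.001, 0.001]
contact_force: [0.3, -0.6, -0.8]
width: 0.0432
finger_force: 30.0
spool_smallest [(0.79, [250.9, 269.2, 44.5, 16.9])]
spool_second [(0.76, [219.0, 223.0, 109.7, 87.2])]
spool_third []
spool_largest []
dropper_bottle []
pin_rack [(0.81, [193.8, 0.0, 146.2, 281.8])]
[0.58099545 0.02702649 0.16388603]
shift [ 0.9 -0.5 74.9] mm turn [-0.02 -0.01 -0.01] yaw -163.7 -> -163.7 dist 0.075 t 15.2 q6 2.7
```

View pics/w8.png

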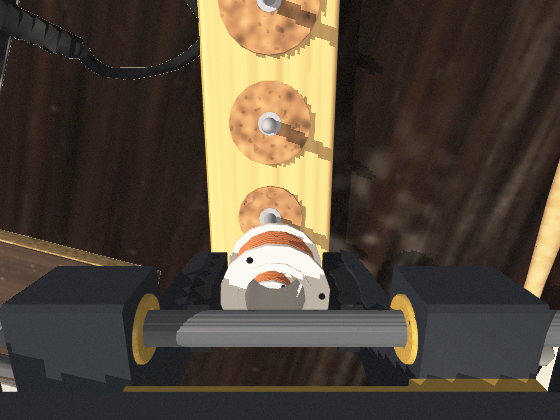

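```bash
python3 -c "
from h import *
import pickle
p=pickle.load(open('w8.pkl','rb'))
for uv in[(270,123.5),(269.5,3),(270,217)]: print(ray(p,uv,.019).round(4))"
python3 -m pendant '{"rows":[[0,0.001,0,0.04,0,0,0],[0,0.001,0,0.06,0,0,0],[0,0.001,0,0.07,0,0,0],[0,0.001,0,0.074,0,0,0],[0,0.001,0,0.075,0,0,0]]}';python3 -m pendant '{"rows":[[0,0,0,0,0,0,0],[0,0,0,0.001,0,0,0],[0,0,0,0.001,0,0,0]]}'
```

```text
[ 0.5995 -0.0336  0.019 ]
[ 0.6184 -0.0985  0.019 ]
[0.5825 0.0256 0.019 ]
clock: 15.7
ee_pos: [0.5815, 0.026, 0.0896]
orientation: [0.8, -0.6, 0.0, -0.0]
contact_force: [0.8, -0.4, -0.3]
width: 0.043
finger_force: 30.0
clock: 16.0
ee_pos: [0.5822, 0.0259, 0.0895]
orientation: [0.8, -0.6, 0.001, -0.0]
contact_force: [-3.1, -0.1, 6.2]
width: 0.0433
finger_force: 30.0
```

```bash
python3 -m pendant '{"rows":[[0.65,0,0,0,0,0,0],[0.65,0,0,0,0,0,0],[0.65,0,0,0,0,0,0],[0.65,0,0,0,0,0,0]]}'; python3 -m pendant '{"rows":[[0.7,0,0,-0.04,0,0,0],[0.7,0,0,-0.09,0,0,0],[0.75,0,0,-0.09,0,0,0],[0.75,0,0,-0.09,0,0,0]]}'; python3 go.py .4629 .3118 .18 -90
```

```text
clock: 16.4
ee_pos: [0.5812, 0.0259, 0.0877]
orientation: [0.8, -0.6, 0.0, -0.0]
contact_force: [0.4, 0.6, 0.7]
width: 0.0571
finger_force: 0.0
clock: 16.8
ee_pos: [0.582, 0.0258, 0.1792]
orientation: [0.8, -0.6, 0.001, -0.001]
contact_force: [-0.2, 0.1, -0.8]
width: 0.0659
finger_force: 0.0
shift [-307.9   34.3   -1.4] mm turn [ -0.1   -0.18 -73.74] yaw -163.7 -> -90.0 dist 0.31 t 16.8 q6 2.7
```

```bash
python3 -m pendant '{"rows":[[0.78,-0.308,0.034,0,0,0,-73.7],[0.78,-0.308,0.034,0,0,0,-73.7],[0.78,-0.308,0.034,0,0,0,-73.7],[0.78,-0.308,0.034,0,0,0,-73.7],[0.78,-0.308,0.034,0,0,0,-73.7]]}'; python3 go.py .4629 .3118 .16 -90
```

```text
clock: 17.3
ee_pos: [0.4831, 0.2581, 0.1757]
orientation: [0.965, -0.263, -0.001, 0.001]
contact_force: [0.9, 0.6, -0.3]
width: 0.0686
finger_force: 0.0
shift [-44.6 -36.1  15.7] mm turn [  0.1    0.17 -30.45] yaw -120.4 -> -90.0 dist 0.06 t 17.3 q6 2.38
```

```bash
python3 -m pendant '{"rows":[[0.78,-0.045,-0.036,0.016,0,0,-30.5],[0.78,-0.045,-0.036,0.016,0,0,-30.5],[0.78,-0.045,-0.036,0.016,0,0,-30.5],[0.78,-0.045,-0.036,0.016,0,0,-30.5],[0.78,-0.045,-0.036,0.016,0,0,-30.5]]}'>/dev/null; python3 -m pendant '{"rows":[[0.78,0,0,0,0,0,0]]}';python3 look.py w9; python3 est.py w3 w9|sed -n 3,4p; python3 go.py .4629 .3118 .069 -90
```

```text
clock: 17.9
ee_pos: [0.4643, 0.3104, 0.1603]
orientation: [1.0, -0.004, -0.001, 0.001]
contact_force: [0.3, 0.2, 0.2]
width: 0.0688
finger_force: 0.0
spool_smallest []
spool_second []
spool_third [(0.69, [230.7, 181.8, 79.9, 84.6])]
spool_largest [(0.74, [242.1, 3.4, 108.3, 117.3])]
dropper_bottle [(0.97, [8.1, 23.9, 144.1, 78.2])]
pin_rack []
[0.46514759 0.31068439 0.16174542]
spool_third 2 [461.8 312.   -4.1] rms px 0.53 [array([463. , 311.7]), array([463. , 311.9])]
spool_largest 2 [559.3 297.5  -2.9] rms px 0.72 [array([558.6, 297.7]), array([558.9, 297.6])]
shift [-2.3 -1.1 92.7] mm turn [-0.   -0.01 -0.31] yaw -90.3 -> -90.0 dist 0.093 t 18.25 q6 1.95
```

```bash
python3 -m pendant '{"rows":[[0.78,-0.0022,-0.001,0.045,0,0,0],[0.78,-0.0022,-0.001,0.08,0,0,0],[0.78,-0.0022,-0.001,0.092,0,0,0],[0.78,-0.0022,-0.001,0.092,0,0,0],[0,-0.0022,-0.001,0.092,0,0,0]]}' 30 >/dev/null; python3 -m pendant '{"rows":[[0,0,0,0,0,0,0],[0,0,0,0,0,0,0],[0,0,0,0,0,0,0],[0,0,0,0,0,0,0],[0,0,0,0,0,0,0]]}' 30;python3 -m pendant '{"rows":[[0,0,0,-0.03,0,0,0],[0,0,0,-0.08,0,0,0],[0,0,0,-0.115,0,0,0],[0,0,0,-0.115,0,0,0],[0,0,0,-0.115,0,0,0]]}'; python3 go.py .5992 -.0335 .18 16.3
```

```text
clock: 19.25
ee_pos: [0.4642, 0.3123, 0.0716]
orientation: [1.0, -0.002, 0.002, -0.001]
contact_force: [-1.0, -0.2, 7.3]
width: 0.0513
finger_force: 30.0
clock: 19.75
ee_pos: [0.463, 0.3119, 0.1855]
orientation: [1.0, -0.002, 0.001, -0.0]
contact_force: [-0.1, 0.0, -2.7]
width: 0.0513
finger_force: 30.0
shift [137.9 344.8   5.5] mm turn [-1.000e-01 -6.000e-02  7.343e+01] yaw -90.3 -> -163.7 dist 0.371 t 19.75 q6 1.96
```

```bash
python3 -m pendant '{"rows":[[0,0.138,0.345,0,0,0,73.4],[0,0.138,0.345,0,0,0,73.4],[0,0.138,0.345,0,0,0,73.4],[0,0.138,0.345,0,0,0,73.4],[0,0.138,0.345,0,0,0,73.4]]}'>/dev/null; python3 go.py .5992 -.0335 .18 16.3
```

```text
shift [109.7  48.8   1.9] mm turn [ 0.2   0.15 30.1 ] yaw -133.6 -> -163.7 dist 0.12 t 20.25 q6 2.26
```

```bash
python3 -m pendant '{"rows":[[0,0.11,0.049,0.002,0,0,30.1],[0,0.11,0.049,0.002,0,0,30.1],[0,0.11,0.049,0.002,0,0,30.1],[0,0.11,0.049,0.002,0,0,30.1],[0,0.11,0.049,0.002,0,0,30.1]]}'>/dev/null; python3 -m pendant '{"rows":[[0,0,0,0.015,0,0,0],[0,0,0,0.015,0,0,0]]}';python3 go.py .5992 -.0335 .090 16.3
```

```text
clock: 20.95
ee_pos: [0.5989, -0.0307, 0.1641]
orientation: [0.803, -0.596, -0.003, 0.001]
contact_force: [-1.0, 0.2, -1.8]
width: 0.0517
finger_force: 30.0
shift [ 3.   0.2 74. ] mm turn [0.3  0.18 0.5 ] yaw -163.2 -> -163.7 dist 0.074 t 20.95 q6 2.6
```

```bash
python3 -m pendant '{"rows":[[0,0.0025,0,0.0,0,0,0.4],[0,0.0025,0,0.04,0,0,0.4],[0,0.0025,0,0.065,0,0,0.4],[0,0.0025,0,0.071,0,0,0.4],[0,0.0025,0,0.073,0,0,0.4]]}';python3 -m pendant '{"rows":[[0,0,0,0.001,0,0,0],[0,0,0,0.002,0,0,0],[0,0,0,0.002,0,0,0]]}'; python3 go.py .5992 -.0335 .090 16.3
```

```text
clock: 21.45
ee_pos: [0.6016, -0.0339, 0.0942]
orientation: [0.8, -0.6, -0.001, 0.0]
contact_force: [0.5, -0.9, -1.6]
width: 0.0516
finger_force: 30.0
clock: 21.75
ee_pos: [0.6026, -0.0343, 0.094]
orientation: [0.8, -0.6, 0.001, -0.0]
contact_force: [-0.2, 0.9, -2.2]
width: 0.0514
finger_force: 30.0
shift [-1.8  3.1  4. ] mm turn [-0.11 -0.06 -0.04] yaw -163.7 -> -163.7 dist 0.005 t 21.75 q6 2.6
```

```bash
python3 -m pendant '{"rows":[[0,-0.001,0.002,0.001,0,0,0],[0,-0.001,0.002,0.002,0,0,0],[0,-0.001,0.002,0.002,0,0,0]]}'
```

```text
clock: 22.05
ee_pos: [0.5995, -0.0337, 0.0908]
orientation: [0.8, -0.6, -0.0, -0.0]
contact_force: [-0.3, 0.3, -0.9]
width: 0.0514
finger_force: 30.0
```

```bash
python3 -m pendant '{"rows":[[0,0,0,0.001,0,0,0],[0,0,0,0.001,0,0,0]]}'
```

```text
clock: 22.25
ee_pos: [0.5996, -0.0338, 0.0906]
orientation: [0.8, -0.6, -0.0, 0.0]
contact_force: [-4.6, 0.3, 6.7]
width: 0.0516
finger_force: 30.0
```

```bash
python3 -m pendant '{"rows":[[0.75,0,0,0,0,0,0],[0.75,0,0,0,0,0,0],[0.75,0,0,0,0,0,0],[0.75,0,0,0,0,0,0]]}'; python3 -m pendant '{"rows":[[0.75,0,0,-0.04,0,0,0],[0.8,0,0,-0.085,0,0,0],[0.86,0,0,-0.085,0,0,0],[0.86,0,0,-0.085,0,0,0]]}'; python3 go.py .5588 .2976 .18 -150
```

```text
clock: 22.65
ee_pos: [0.5997, -0.0338, 0.0897]
orientation: [0.8, -0.6, 0.0, -0.0]
contact_force: [-0.3, -1.0, -0.3]
width: 0.0661
finger_force: 0.0
clock: 23.05
ee_pos: [0.6005, -0.034, 0.1761]
orientation: [0.8, -0.6, 0.001, -0.001]
contact_force: [-0.6, 0.1, -0.5]
width: 0.0759
finger_force: 0.0
shift [-330.   -52.8   -4.3] mm turn [ -0.15  -0.11 -13.74] yaw -163.7 -> -150.0 dist 0.334 t 23.05 q6 2.6
```

```bash
python3 -m pendant '{"rows":[[0.86,-0.33,-0.053,0,0,0,-13.7],[0.86,-0.33,-0.053,0,0,0,-13.7],[0.86,-0.33,-0.053,0,0,0,-13.7],[0.86,-0.33,-0.053,0,0,0,-13.7],[0.86,-0.33,-0.053,0,0,0,-13.7]]}' >/dev/null; python3 go.py .5588 .2976 .17 -150
```

```text
shift [-74.9 -33.7   2.6] mm turn [ 0.18  0.06 -0.07] yaw -150.1 -> -150.0 dist 0.082 t 23.55 q6 2.79
```

```bash
python3 -m pendant '{"rows":[[0.86,-0.075,-0.034,0.003,0,0,0],[0.86,-0.075,-0.034,0.003,0,0,0],[0.86,-0.075,-0.034,0.003,0,0,0],[0.86,-0.075,-0.034,0.003,0,0,0]]}' >/dev/null;python3 look.py w10; sed -i "s/print(k,len/obs and print(k,len/" est.py; python3 - <<'E'
from h import *
import pickle
p=pickle.load(open('w10.pkl','rb'))
for k,x0 in(('spool_largest',(.5588,.2976)),('dropper_bottle',(.555,.4))):
    d,h=DIM[k]
    for D in p[k][:2]:
        x,e=fit([(p,msup(D['pixels']))],lambda x:cyl(np.r_[x,0],d,h),x0);print(k,x.round(4),e)
E
python3 go.py .5588 .2976 .069 -150
```

```text
spool_smallest []
spool_second []
spool_third []
spool_largest [(0.69, [227.3, 172.4, 88.1, 96.5])]
dropper_bottle [(0.56, [167.2, 307.4, 55.1, 83.2])]
pin_rack []
[0.56102583 0.29510237 0.17172521]
spool_largest [0.5589 0.2977] 0.5954232343703161
dropper_bottle [0.5686 0.369 ] 23.96459614928814
shift [ -3.3   0.7 102.7] mm turn [ 0.   -0.   -0.14] yaw -150.1 -> -150.0 dist 0.103 t 24.3 q6 2.92
```

View pics/w10.png

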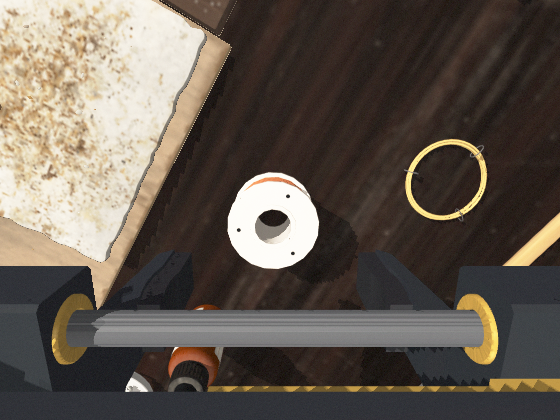

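```bash
python3 - <<'E'
from h import *
import pickle
p=pickle.load(open('w9.pkl','rb'));D=p['dropper_bottle'][0]
print(fit([(p,msup(D['pixels']))],lambda x:cyl(np.r_[x,0],.033,.102),(.555,.4)))
p=pickle.load(open('w10.pkl','rb'));print(ray(p,(188,378),.1))
E
python3 -m pendant '{"rows":[[0.86,-0.003,0.0007,0.0,0,0,0],[0.86,-0.003,0.0007,0.05,0,0,0],[0.86,-0.003,0.0007,0.075,0,0,0]]}'; python3 go.py .5588 .2976 .069 -150
```

```text
(array([0.55158538, 0.39291003]), np.float64(14.931498602557758))
[0.56583234 0.3747836  0.1       ]
clock: 24.6
ee_pos: [0.5575, 0.2981, 0.0946]
orientation: [0.866, -0.5, -0.001, 0.001]
contact_force: [-0.0, -1.0, -0.4]
width: 0.0758
finger_force: 0.0
shift [ 1.1 -0.9 25.6] mm turn [ 0.09  0.02 -0.06] yaw -150.1 -> -150.0 dist 0.026 t 24.6 q6 2.92
```

```bash
python3 -m pendant '{"rows":[[0.86,0.0005,-0.0005,0.02,0,0,0],[0.86,0.0005,-0.0005,0.025,0,0,0],[0.86,0.0005,-0.0005,0.025,0,0,0],[0,0.0005,-0.0005,0.025,0,0,0],[0,0.0005,-0.0005,0.025,0,0,0]]}' 30 >/dev/null; python3 -m pendant '{"rows":[[0,0,0,0,0,0,0],[0,0,0,0,0,0,0],[0,0,0,0,0,0,0],[0,0,0,0,0,0,0]]}' 30;python3 -m pendant '{"rows":[[0,0,0,-0.03,0,0,0],[0,0,0,-0.08,0,0,0],[0,0,0,-0.115,0,0,0],[0,0,0,-0.115,0,0,0],[0,0,0,-0.115,0,0,0]]}'; python3 go.py .6186 -.1003 .18 16.3
```

```text
clock: 25.5
ee_pos: [0.56, 0.2985, 0.0733]
orientation: [0.866, -0.5, 0.001, -0.001]
contact_force: [-1.8, -1.1, 6.7]
width: 0.0593
finger_force: 30.0
clock: 26.0
ee_pos: [0.5592, 0.2983, 0.1871]
orientation: [0.866, -0.5, 0.0, -0.0]
contact_force: [-1.0, -0.4, -4.2]
width: 0.0588
finger_force: 30.0
shift [375.  147.6   7. ] mm turn [-7.000e-02 -1.000e-02  1.366e+01] yaw -150.0 -> -163.7 dist 0.403 t 26.0 q6 2.92
```

```bash
python3 -m pendant '{"rows":[[0,0.375,0.148,0,0,0,0],[0,0.375,0.148,0,0,0,0],[0,0.375,0.148,0,0,0,0],[0,0.375,0.148,0,0,0,0],[0,0.375,0.148,0,0,0,0]]}'>/dev/null; python3 go.py .6186 -.1003 .175 16.3
```

```text
shift [141.9  53.4   8.3] mm turn [ 0.26  0.15 13.67] yaw -150.0 -> -163.7 dist 0.152 t 26.5 q6 2.5
```

```bash
python3 -m pendant '{"rows":[[0,0.142,0.053,0.008,0,0,13.7],[0,0.142,0.053,0.008,0,0,13.7],[0,0.142,0.053,0.008,0,0,13.7],[0,0.142,0.053,0.008,0,0,13.7],[0,0.142,0.053,0.008,0,0,13.7]]}'>/dev/null;  python3 -m pendant '{"rows":[[0,0,0,0.008,0,0,0],[0,0,0,0.008,0,0,0]]}'; python3 look.py w11; python3 go.py .6186 -.1003 .092 16.3
```

```text
clock: 27.2
ee_pos: [0.6194, -0.0964, 0.1682]
orientation: [0.801, -0.599, -0.002, 0.0]
contact_force: [0.2, 0.4, -3.0]
width: 0.059
finger_force: 30.0
spool_smallest []
spool_second [(0.58, [246.7, 365.2, 55.5, 22.4])]
spool_third [(0.53, [261.4, 272.5, 25.6, 13.1])]
spool_largest [(0.74, [196.8, 201.3, 157.1, 164.9])]
dropper_bottle []
pin_rack [(0.84, [211.6, 152.8, 121.4, 232.0])]
[ 0.62099021 -0.09804456  0.17109194]
shift [ 1.5  3.  79.1] mm turn [-0.03 -0.02  0.  ] yaw -163.7 -> -163.7 dist 0.079 t 27.55 q6 2.51
```

View pics/w11.png

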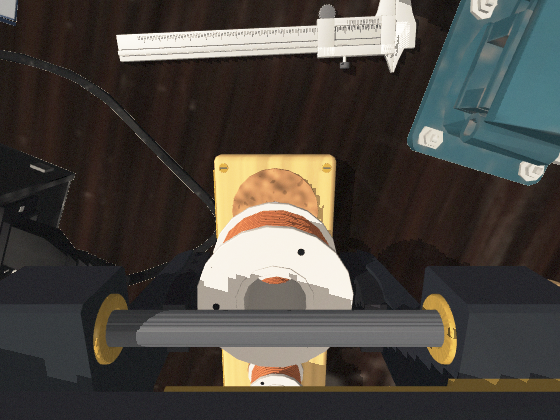

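```bash
python3 - <<'E'
from h import *
import pickle
p=pickle.load(open('w11.pkl','rb'))
s=np.array([.6186,-.1003,0]);X=np.array([.28,-.96,0]);Y=np.array([-.96,-.28,0])
for uv in[(75,178),(45,270),(410,155),(545,186)]:
  for z in(0,.1):
    r=ray(p,uv,z);print(uv,z,r.round(3),'tool x,y',((r-s)@X).round(3),((r-s)@Y).round(3))
print(ray(p,(277,157),.016),'-> pin', ray(p,(277,157),.016)-.038*X)
E
```

```text
(75, 178) 0 [ 0.765 -0.079  0.   ] tool x,y 0.02 -0.147
(75, 178) 0.1 [ 0.714 -0.112  0.1  ] tool x,y 0.038 -0.089
(45, 270) 0 [0.778 0.001 0.   ] tool x,y -0.053 -0.181
(45, 270) 0.1 [ 0.722 -0.064  0.1  ] tool x,y -0.006 -0.11
(410, 155) 0 [ 0.536 -0.163  0.   ] tool x,y 0.037 0.097
(410, 155) 0.1 [ 0.577 -0.163  0.1  ] tool x,y 0.049 0.057
(545, 186) 0 [ 0.432 -0.17   0.   ] tool x,y 0.015 0.199
(545, 186) 0.1 [ 0.514 -0.167  0.1  ] tool x,y 0.035 0.119
[ 0.62837565 -0.13667052  0.016     ] -> pin [ 0.61773565 -0.10019052  0.016     ]
```

```bash
python3 - <<'E'
import cv2,numpy as np
t=cv2.imread('pics/top0.png')[55:225,340:500];s=cv2.imread('pics/side0.png')[90:230,240:400]
f=lambda i,h:cv2.resize(i,(400,int(i.shape[0]*2.5)),interpolation=cv2.INTER_CUBIC)
a,b=f(t,0),f(s,0);h=max(a.shape[0],b.shape[0])
pad=lambda i:np.vstack([i,np.zeros((h-i.shape[0],400,3),np.uint8)])
cv2.imwrite('pics/box.png',np.hstack([pad(a),pad(b)]))
E
```

```text
(no output)
```

View pics/box.png

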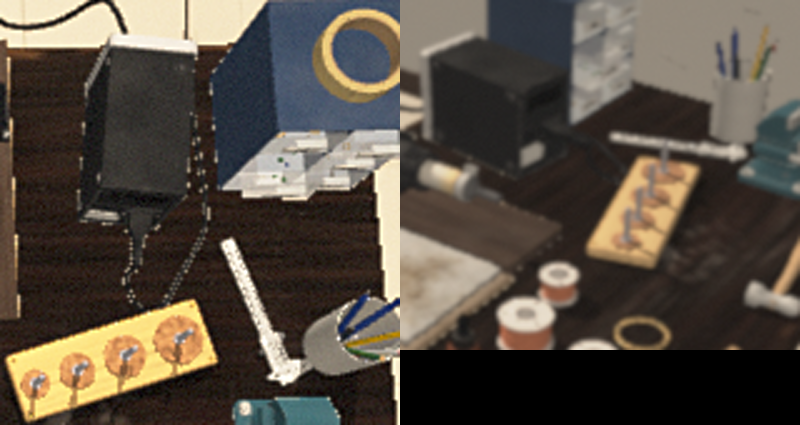

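```bash
python3 -m pendant '{"rows":[[0,0.0012,0.0025,0.01,0,0,0],[0,0.0012,0.0025,0.045,0,0,0],[0,0.0012,0.0025,0.065,0,0,0],[0,0.0012,0.0025,0.072,0,0,0],[0,0.0012,0.0025,0.076,0,0,0]]}';python3 -m pendant '{"rows":[[0,0,0,0,0,0,0],[0,0,0,0.001,0,0,0],[0,0,0,0.001,0,0,0]]}';python3 go.py .6187 -.1003 .090 16.3
```

```text
clock: 28.05
ee_pos: [0.6182, -0.1004, 0.0937]
orientation: [0.8, -0.6, -0.001, 0.0]
contact_force: [0.1, -0.4, -3.3]
width: 0.059
finger_force: 30.0
clock: 28.35
ee_pos: [0.6194, -0.1006, 0.0948]
orientation: [0.8, -0.6, 0.001, -0.0]
contact_force: [0.8, 0.2, -2.7]
width: 0.059
finger_force: 30.0
shift [-0.5  0.6  4.8] mm turn [-0.1  -0.07 -0.04] yaw -163.7 -> -163.7 dist 0.005 t 28.35 q6 2.51
```

```bash
python3 -m pendant '{"rows":[[0,0,0,0.001,0,0,0],[0,0,0,0.0015,0,0,0],[0,0,0,0.0015,0,0,0]]}';python3 -m pendant '{"rows":[[0,0,0,0.001,0,0,0],[0,0,0,0.001,0,0,0]]}'
```

```text
clock: 28.65
ee_pos: [0.6188, -0.1004, 0.0924]
orientation: [0.8, -0.6, 0.0, -0.0]
contact_force: [-0.5, 0.7, -1.4]
width: 0.059
finger_force: 30.0
clock: 28.85
ee_pos: [0.6188, -0.1004, 0.0923]
orientation: [0.8, -0.6, -0.0, 0.0]
contact_force: [-3.9, 1.0, 5.1]
width: 0.059
finger_force: 30.0
```

Contact made; release and back off.

```bash
python3 -m pendant '{"rows":[[0.85,0,0,0,0,0,0],[0.85,0,0,0,0,0,0],[0.85,0,0,0,0,0,0],[0.85,0,0,0,0,0,0]]}'; python3 -m pendant '{"rows":[[0.85,0,0,-0.04,0,0,0],[0.85,0,0,-0.09,0,0,0],[0.85,0,0,-0.14,0,0,0],[0.85,0,0,-0.18,0,0,0],[0.85,0,0,-0.2,0,0,0]]}'; python3 -m pendant '{"rows":[[0.85,0.02,0.15,-0.02,0,0,0],[0.85,0.02,0.15,-0.02,0,0,0],[0.85,0.02,0.15,-0.02,0,0,0],[0.85,0.02,0.15,-0.02,0,0,0],[0.85,0.02,0.15,-0.02,0,0,0]]}'
python3 - <<'E'
from h import *
w=shot('wrist')['img'];s=shot('side')['img'][90:290,220:420]
t=shot('top')['img'][160:270,220:440]
a=cv2.resize(s,(400,400));b=cv2.resize(t,(400,200));W=cv2.resize(w,(400,300))
L=np.vstack([a,np.zeros((100,400,3),np.uint8)]);R=np.vstack([b,W])
cv2.imwrite('pics/end.png',np.hstack([L,R])[:,:,::-1])
E
```

```text
clock: 29.25
ee_pos: [0.6188, -0.1004, 0.0912]
orientation: [0.8, -0.6, 0.0, -0.0]
contact_force: [-0.1, 0.6, 0.4]
width: 0.0752
finger_force: 0.0
clock: 29.75
ee_pos: [0.6201, -0.1008, 0.2964]
orientation: [0.8, -0.6, 0.003, -0.001]
contact_force: [1.1, -0.9, -0.9]
width: 0.0748
finger_force: 0.0
clock: 30.25
ee_pos: [0.4799, -0.1621, 0.3119]
orientation: [0.799, -0.601, 0.001, -0.0]
contact_force: [0.8, -0.1, -0.5]
width: 0.0745
finger_force: 0.0
```

View pics/end.png

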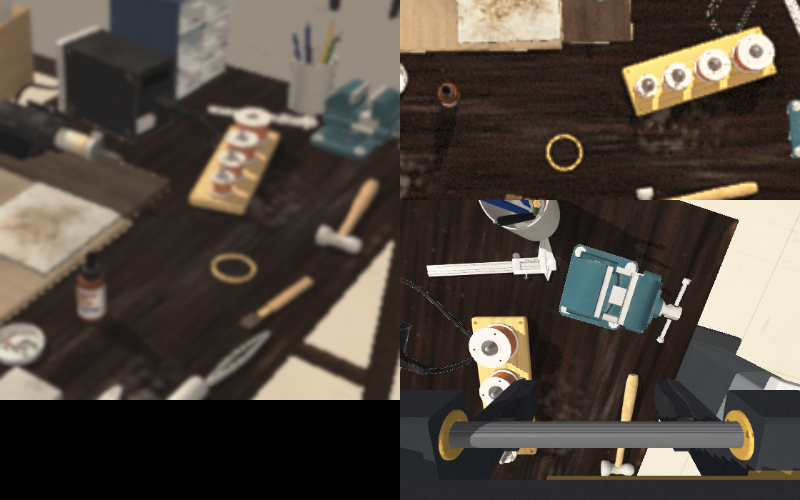

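The picture shows all four spools flat on their pads with pin tips in the bores (top view, 648–754 across). The bottle is upright at (90,285) and the gripper is clear, so I'm handing in.

```bash
python3 -m pendant '{"rows":[[0.85,0,0,0,0,0,0],[0.85,0,0,0,0,0,0],[0.85,0,0,0,0,0,0]]}' >/dev/null; python3 -c "from plant import finish_job; print(finish_job())"
```

```text
the job is handed in; nothing more can be done
None
```

I placed all four spools on their matching pins in size order and let them go; the last pictures show each flat on its pad and the dropper bottle still upright. I handed the job in at about 31 s of the 106 s allowed, and no verdict came back.

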